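# Measuring cups onto their canisters

### The arm

A 7-joint arm with a two-finger parallel gripper is mounted at the origin on the work surface. World frame = base frame: x ahead of the robot, y to its left, z up, the work surface at z = 0. Lengths are in m, angles in rad, forces in N, time in s.
With the tool pointing down it reaches from about 0.425 to 0.925 m from the base axis. Payload 6.8 kg.
Tool frame: the origin (TCP) lies midway between the tips of the shut fingers; the grasp point (between the pads) lies 19 mm behind it; z points along the fingers, y is the line along which they close (so a half turn about z gives the same grasp; the last joint's range is limited). The gripper opens to 85 mm and grips with 20 to 120 N. Pads are 22 mm wide; open, the fingers measure 114 mm over their backs; the gripper's body (76 mm by 85 mm) begins 54 mm behind the grasp point. The pads swing forward as they close: fully open they stand 13 mm farther back than shut.
Start: joints at [1.019, 0.477, 0.022, 1.555, -0.011, 1.109, -0.083], TCP at [0.29, -0.61, 0.231] pointing down, gripper open.
Joint ranges: [-2.96, 2.96], [-0.34, 2.1], [-1.41, 1.46], [0.24, 2.44], [-1.37, 4.51], [0.17, 1.92], [-2.96, 2.96]. Speed limits (rad/s): [2.39, 2.39, 3.14, 3.14, 3.14, 3.14, 3.14].

### API

Orientations are given as a unit quaternion [x, y, z, w].
In Python, from workcell import arm gives the robot as it stands.
- The arm moves only by the tool servo_tool, never from a script. Its argument "plan" is one flat list of numbers, 5 for each row, row after row: the opening, from 0 (shut) to 1 (fully open), then the shift along the tool's x, y, z in mm, then the turn about the tool's z in rad. In form: [fingers, x, y, z, yaw, fingers, x, y, z, yaw, ...]. A call has exactly 5 rows; each row shifts and turns the commanded pose from where the row before left it, along the tool's axes as they then stand; what a row does not reach is not made up. A row lasts 1/8 s, in which the tool goes at most 62.5 mm and 10.7 degrees, less where a joint would pass 70% of its speed; a pose out of reach is approached as far as the arm can. A call is refused whole if a number of a shift passes 62.5 or a number of a turn 0.188, either way. A call with a gripper value outside its range is refused whole. The fingers move at their own pace and stop on an object; "squeeze" is the grip in N (left out, the last holds). Time passes only in rows, so rows that do not move let the fingers close, or fill a call up. It gives the time, the measured TCP pose, the force, the opening and the grip force at its end, in the units of the state.
- arm.sense(): the state, without advancing time (a new reading comes with each control period).
- arm.read_camera(name): name is "side" or "top" or "wrist"; returns a dict with "color" (400x640x3 uint8, red, green, blue), "mtx" (3x3 intrinsics, pixels), "extrinsics" (4x4, takes a point from camera to world coordinates); the wrist camera has in their place "mount" (4x4, takes a point from camera to tool coordinates, whose origin is the TCP and whose axes are the flange's). Camera axes: x right, y down, z forward; pixel columns grow to the right and rows downward; lengths in m; the calibration is good to about 2 mm. A picture is of the moment at which its call begins: read the wrist's pose just before it. There is no depth.
- arm.finish_job(): hands the job in; it is judged then, once.
The state is a dict: "clock": time; "qpos": joint angles; "joint_velocities": joint speeds; "joint_torque": joint torques, N m; "tcp_pos": TCP position; "ee_rot": TCP orientation; "contact_force": force on the tool from outside, world axes, zero at the start; "torque": the same for the moment, N m; "finger_gap": opening from 0.0 (shut) to 1.0 (fully open); "finger_force": force on a finger pad.
Only numpy, scipy, OpenCV 4.12 (cv2) and the standard library are available. Lean on these libraries where they do the work, as an engineer would, in place of code of your own. Each camera call takes 0.05 s, during which the arm holds its last target. There are 200 camera calls.

### The job

Get the counter ready for baking: stand each of the three steel measuring cups (the ones with a handle) upright and flat in the recessed lid of the canister of its own size, the small cup on the small canister, the medium on the medium and the large on the large. Set them down gently, don't shift the canisters, and leave the two handleless steel bowls, the jug and the brush where they are.

Things in the scene. Friction and masses are not known exactly. Their poses are not given: they have to be found in the camera images.
- cup_small: the small steel measuring cup: an open, straight-sided round cup 34 mm in outer diameter and 36 mm tall (wall 2.5 mm), with one flat handle 12 mm wide and 3 mm thick that sticks out level from the rim for 45 mm. It stands upright on the counter. Origin: centre of the cup's underside, z up; the handle points along its -x.
- cup_medium: the medium steel measuring cup: an open, straight-sided round cup 47 mm in outer diameter and 42 mm tall (wall 2.5 mm), with one flat handle 12 mm wide and 3 mm thick that sticks out level from the rim for 50 mm. It stands upright on the counter. Origin: centre of the cup's underside, z up; the handle points along its -x.
- cup_large: the large steel measuring cup: an open, straight-sided round cup 60 mm in outer diameter and 50 mm tall (wall 2.5 mm), with one flat handle 12 mm wide and 3 mm thick that sticks out level from the rim for 55 mm. It stands upright on the counter. Origin: centre of the cup's underside, z up; the handle points along its -x.
- canister_small: the small clear acrylic canister, loose, its white hinged lid shut: square, 60 mm wide; the lid top is a flat square recess 50 mm wide with a rim 5 mm high and 5 mm wide all round; the recess floor is 38 mm above the counter, the top of the rim 43 mm. Origin: centre of its underside, z up, sides along its x and y.
- canister_medium: the medium clear acrylic canister, loose, its white hinged lid shut: square, 73 mm wide; the lid top is a flat square recess 63 mm wide with a rim 5 mm high and 5 mm wide all round; the recess floor is 46 mm above the counter, the top of the rim 51 mm. Origin: centre of its underside, z up, sides along its x and y.
- canister_large: the large clear acrylic canister, loose, its white hinged lid shut: square, 86 mm wide; the lid top is a flat square recess 76 mm wide with a rim 5 mm high and 5 mm wide all round; the recess floor is 54 mm above the counter, the top of the rim 59 mm. Origin: centre of its underside, z up, sides along its x and y.
- bowl_a: a small steel pinch bowl without a handle, to be left alone: 44 mm across the rim, 32 mm tall. Origin: centre of its underside, z up.
- bowl_b: a larger steel pinch bowl without a handle, to be left alone: 56 mm across the rim, 38 mm tall. Origin: centre of its underside, z up.
- jug: blue ceramic jug, to be left alone: up to 92 mm in diameter, 155 mm tall, with a handle that reaches 77 mm from its axis along its +y. Origin: centre of its underside, z up.
- brush: silicone pastry brush lying on the counter, to be left alone: about 200 mm long, 38 mm wide, 14 mm thick. Origin: on the underside where handle and head meet; the handle runs 130 mm along its -x, the head 68 mm along +x.
There are look-alikes about, which are no part of the job. What is shaped like the cup_large but blue is not meant.

How it is judged:
By the outcome, as a careful person would: the job done as asked, in the order asked, and still so for the second after the job is handed in, with the robot touching nothing.
It also fails if it takes over 83 s, if anything falls off the work surface, if the arm or the gripper's body presses on something with over 40 N, if the wrist force passes 120 N, or if a joint passes its speed limit or range.

## Working session

There is one attempt and no reset: what is moved stays moved. The work goes in short steps, Python scripts to look and compute and a tool call to move; the robot and the scene stay as the last step left them, time stands still between calls to the robot, and variables do not carry over. Pictures are saved under pics/ and viewed, at most 14 in all, crops included, and the job is handed in when it is done.

Besides the shell and the picture viewer there is one more tool, called after "Call:" as name(argument=value, ...) on one line, values as JSON. servo_tool: Moves the arm, as the interface text tells. Its arguments: {"type":"object","properties":{"plan":{"type":"array","items":{"type":"number"}},"squeeze":{"type":"number"}},"required":["plan"]}

```bash
mkdir -p pics; ls; python3 - <<'E'
from workcell import arm
import cv2
s=arm.sense();print({k:(v if not hasattr(v,'round') else v) for k,v in s.items()})
for n in ["top","side"]:
    c=arm.read_camera(n);cv2.imwrite(f"pics/{n}0.png",c["color"][:,:,::-1]);print(n,c["mtx"],c["extrinsics"])
E
```

```text
pics
{'clock': 0.0, 'qpos': array([ 1.01885016,  0.47783347,  0.02233123,  1.55647624, -0.01152963,
        1.10929269, -0.08311237]), 'joint_velocities': array([-9.35087070e-05,  4.49175781e-04,  1.91509279e-04,  2.18218155e-03,
        4.23184829e-04, -4.64932277e-04,  6.87219436e-04]), 'joint_torque': array([ 1.23632843e-03, -5.96445072e+01,  1.60808645e+00, -2.81194943e+01,
        1.23282822e-02,  9.14891105e-03, -2.35823717e-05]), 'tcp_pos': array([ 0.28959322, -0.60905015,  0.23029271]), 'ee_rot': array([ 9.75475176e-01,  2.20107464e-01, -2.60970941e-04, -9.04149304e-04]), 'contact_force': array([-1.06769669, -0.50091183,  0.13698749]), 'torque': array([-0.01762291, -0.01662697, -0.00200692]), 'finger_force': 0.0, 'finger_gap': 0.9998531695601073}
top [[477.81398115   0.         318.7199269 ]
 [  0.         477.81398115 197.94090254]
 [  0.           0.           1.        ]] [[-0.02861678 -0.99307175  0.1139718   0.32275339]
 [-0.99942929  0.02637817 -0.02110197  0.01164578]
 [ 0.0179494  -0.11451063 -0.99325985  1.36991634]
 [ 0.          0.          0.          1.        ]]
side [[473.20919011   0.         318.3520678 ]
 [  0.         473.20919011 203.16646984]
 [  0.           0.           1.        ]] [[-0.86155614 -0.35514834  0.36275428  0.05870107]
 [-0.50761907  0.61199771 -0.60645007  0.74677128]
 [-0.00662505 -0.70663177 -0.70755046  0.87451672]
 [ 0.          0.          0.          1.        ]]
```

View pics/top0.png

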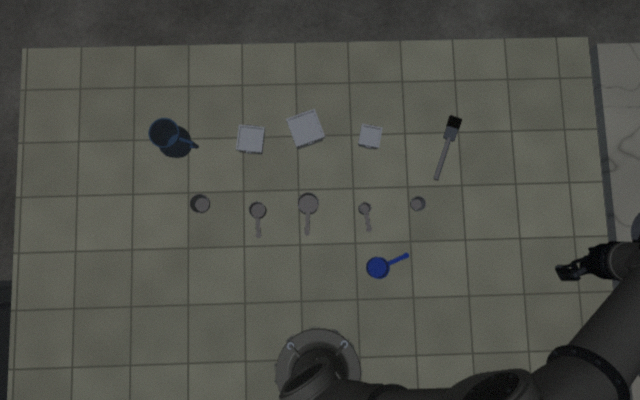

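View pics/side0.png

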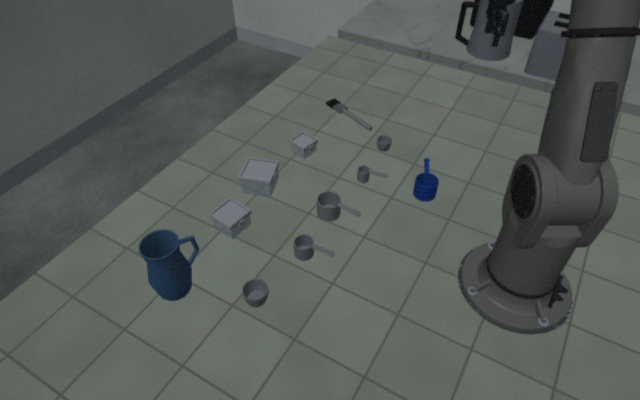

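The candidates in the top image:
- **Steel cups with handles:** medium (258,210), large (308,204), small (365,209).
- **Look-alikes:** bowls at (200,203) and (418,203), and the blue cup at (377,267).
- **Canisters:** medium (251,139), large (306,128), small (371,136).

I choose the three grey cups with handles and check them in one close crop.

```bash
python3 - <<'E'
import cv2,numpy as np
i=cv2.imread("pics/top0.png")[100:250,225:425]
i=cv2.resize(i,None,fx=4,fy=4,interpolation=cv2.INTER_CUBIC)
i=np.clip(i*1.5,0,255).astype(np.uint8)
cv2.imwrite("pics/crop0.png",i)
E
```

```text
(no output)
```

View pics/crop0.png

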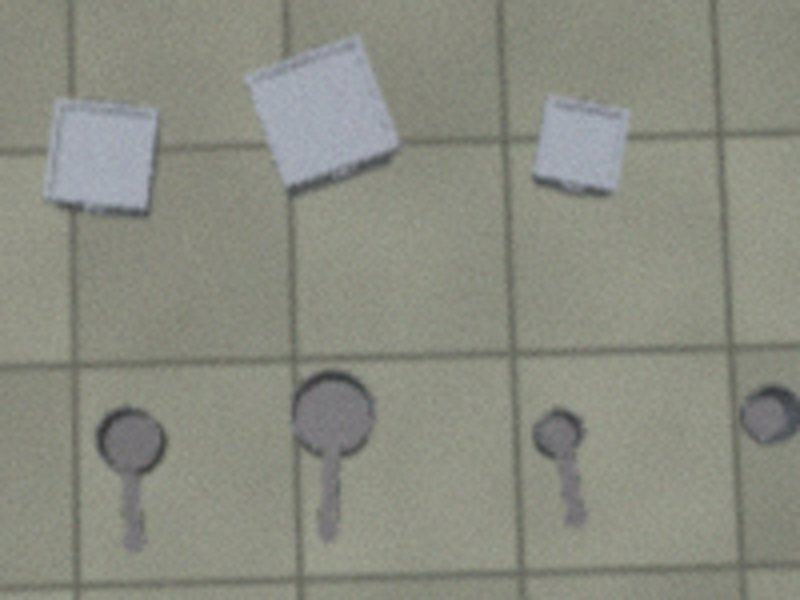

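The crop shows three grey-steel cups with handles pointing towards the robot: medium at crop (131,441), large at (334,414) and small at (559,433). The three lids are above them. The blue cup and the handleless bowls are excluded.

```bash
cat > h.py <<'E'
import numpy as np,cv2
from scipy.spatial.transform import Rotation as R
from workcell import arm
def ray(uv,K,T,z):
    uv=np.atleast_2d(uv).astype(float)
    d=np.c_[(uv-K[:2,2])/[K[0,0],K[1,1]],np.ones(len(uv))]@T[:3,:3].T
    o=T[:3,3]; return o+d*((z-o[2])/d[:,2])[:,None]
def tool():
    s=arm.sense();T=np.eye(4);T[:3,:3]=R.from_quat(s["ee_rot"]).as_matrix();T[:3,3]=s["tcp_pos"];return T,s
def wrist(name,gain=1.5):
    T,s=tool();c=arm.read_camera("wrist");W=T@c["mount"]
    cv2.imwrite(f"pics/{name}.png",np.clip(c["color"][:,:,::-1]*gain,0,255).astype(np.uint8))
    np.savez(f"pics/{name}.npz",K=c["mtx"],W=W);return c
def wpx(name,uv,z):
    f=np.load(f"pics/{name}.npz");return ray(uv,f["K"],f["W"],z)
def go(p,ydir=None):
    "tool-frame shift (mm) to world p; ydir: wanted direction (rad) of closing line"
    T,s=tool();d=T[:3,:3].T@(np.array(p)-T[:3,3])*1000
    y=T[:3,1];a=np.arctan2(y[1],y[0]);w=0
    if ydir is not None: w=-((ydir-a+np.pi/2)%np.pi-np.pi/2)
    print("t",round(s["clock"],2),"tcp",s["tcp_pos"].round(4),"shift mm",d.round(1),"toolyaw",round(w,3),"ydir",round(a,3),"tilt",T[:3,2].round(3),"gap",round(s["finger_gap"],3))
E
python3 - <<'E'
from h import *
c=arm.read_camera("top");K,T=c["mtx"],c["extrinsics"]
f=lambda p:np.array(p)/4+[225,100]
for n,p,z,t in [("s",(559,433),.036,(575,520)),("m",(131,441),.042,(134,545)),("l",(334,414),.05,(327,538))]:
    q=ray(f([p,t]),K,T,z);print("cup",n,q[0].round(4),"handle dir",np.arctan2(*(q[1]-q[0])[[1,0]]).round(3),np.linalg.norm(q[1]-q[0]).round(3))
for n,p,z in [("s",[(547,96),(629,108),(617,186),(534,176)],.043),("m",[(57,98),(158,107),(149,208),(45,198)],.051),("l",[(246,77),(358,37),(399,143),(288,187)],.059)]:
    q=ray(f(p),K,T,z);print("can",n,q.mean(0).round(4),[np.linalg.norm(q[i]-q[i-1]).round(3) for i in range(4)])
T,s=tool();print(arm.read_camera("wrist")["mount"].round(3))
go([.45,-.13,.25],np.pi/2)
E
```

```text
cup s [ 0.4432 -0.1451  0.036 ] handle dir -2.999 0.062
cup m [0.4452 0.1541 0.042 ] handle dir -3.127 0.072
cup l [0.4594 0.0124 0.05  ] handle dir 3.059 0.086
can s [ 0.6502 -0.1688  0.043 ] [np.float64(0.059), np.float64(0.059), np.float64(0.057), np.float64(0.059)]
can m [0.6484 0.1704 0.051 ] [np.float64(0.072), np.float64(0.071), np.float64(0.073), np.float64(0.073)]
can l [0.6726 0.0147 0.059 ] [np.float64(0.084), np.float64(0.084), np.float64(0.082), np.float64(0.084)]
[[ 0.    -0.961 -0.275  0.071]
 [ 1.     0.001 -0.     0.   ]
 [ 0.001 -0.275  0.961 -0.143]
 [ 0.     0.     0.     1.   ]]
t 0.2 tcp [ 0.2897 -0.6093  0.2307] shift mm [ 350.6 -364.   -18.9] toolyaw 0.444 ydir -1.127 tilt [-0.001  0.001 -1.   ] gap 0.999
```

Call:
servo_tool(plan=[1, 40, -42, 0, 0, 1, 40, -42, 0, 0, 1, 40, -42, 0, 0, 1, 40, -42, 0, 0, 1, 40, -42, 0, 0], squeeze=25)

```text
clock: 0.82
tcp_pos: [0.3807, -0.3322, 0.2314]
ee_rot: [0.975, 0.22, 0.0, 0.0]
contact_force: [0.5, 1.0, -0.2]
finger_gap: 0.997
finger_force: 0.0
```

Call:
servo_tool(plan=[1, 40, -42, 0, 0, 1, 40, -42, 0, 0, 1, 35, -35, 0, 0.15, 1, 0, 0, 0, 0.15, 1, 0, 0, 0, 0.144])

```text
clock: 1.45
tcp_pos: [0.4332, -0.1764, 0.2313]
ee_rot: [1.0, -0.002, -0.0, 0.0]
contact_force: [-0.8, -1.1, 0.1]
finger_gap: 0.995
finger_force: 0.0
```

```bash
python3 - <<'E'
from h import *
go([.4432,-.1451,.16],np.pi/2)
wrist("w1")
E
```

```text
t 1.45 tcp [ 0.4332 -0.1764  0.2313] shift mm [  9.9 -31.4  71.3] toolyaw -0.003 ydir -1.574 tilt [-0. -0. -1.] gap 0.995
```

View pics/w1.png

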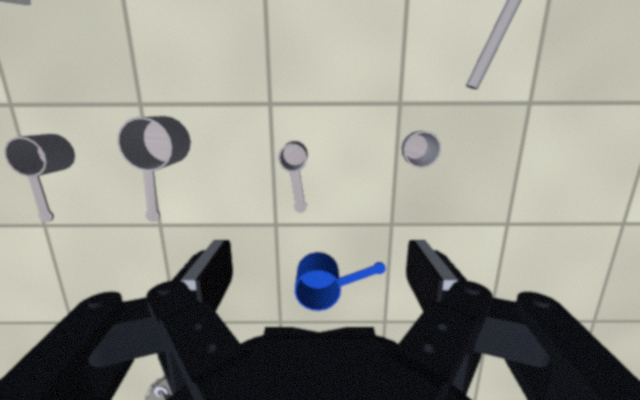

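```bash
python3 - <<'E'
from h import *
for n,p,z in [("s",(294,155),.036),("m",(26,156),.042),("l",(146,143),.05)]: print(n,wpx("w1",p,z).round(4))
i=cv2.imread("pics/w1.png");a=cv2.resize(i[120:240,240:360],None,fx=4,fy=4);b=cv2.resize(i[105:225,0:200],None,fx=4,fy=4);b=b[:, :]
cv2.imwrite("pics/w1c.png",cv2.resize(np.hstack([b,a]),None,fx=.62,fy=.62))
E
```

```text
s [[ 0.4523 -0.147   0.036 ]]
m [[0.4529 0.1568 0.042 ]]
l [[0.4681 0.0135 0.05  ]]
```

View pics/w1c.png

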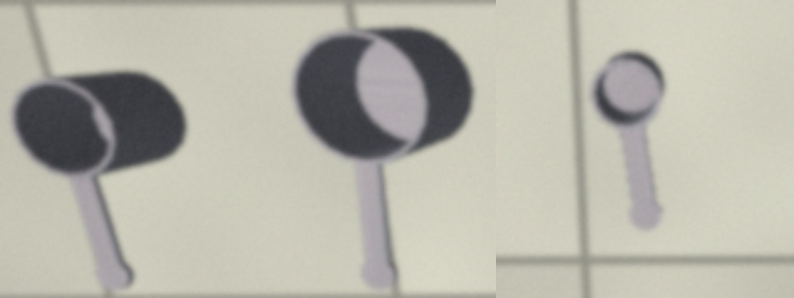

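```bash
python3 - <<'E'
from h import *
c=arm.read_camera("side");K,T=c["mtx"],c["extrinsics"]
i=cv2.imread("pics/side0.png")
a=[i[v-40:v+40,u-40:u+40] for u,v in [(363,173),(329,205),(304,247)]]
b=[i[v-40:v+40,u-40:u+40] for u,v in [(304,147),(259,177),(231,217)]]
o=np.vstack([cv2.resize(np.hstack(x),None,fx=3.3,fy=3.3,interpolation=cv2.INTER_CUBIC) for x in (a,b)])
o=cv2.resize(o,(792,528))
cv2.imwrite("pics/sc.png",np.clip(o*1.5,0,255).astype(np.uint8))
for nm in ["top","side"]:
    c=arm.read_camera(nm);M=np.linalg.inv(c["extrinsics"])
    for n,p in [("s top",(.4432,-.1451,.036)),("s wr",(.4523,-.147,.036)),("l top",(.4594,.0124,.05)),("l wr",(.4681,.0135,.05)),("m top",(.4452,.1541,.042))]:
        q=c["mtx"]@(M[:3,:3]@np.array(p)+M[:3,3]);print(nm,n,(q[:2]/q[2]).round(1))
E
```

```text
top s top [364.7 208.3]
top s wr [365.3 205. ]
top l top [308.5 203.5]
top l wr [308.  200.4]
top m top [257.7 210.2]
side s top [365.5 169.8]
side s wr [362.8 168.3]
side l top [331.7 199.5]
side l wr [328.4 198.5]
side m top [306.8 241.5]
```

View pics/sc.png

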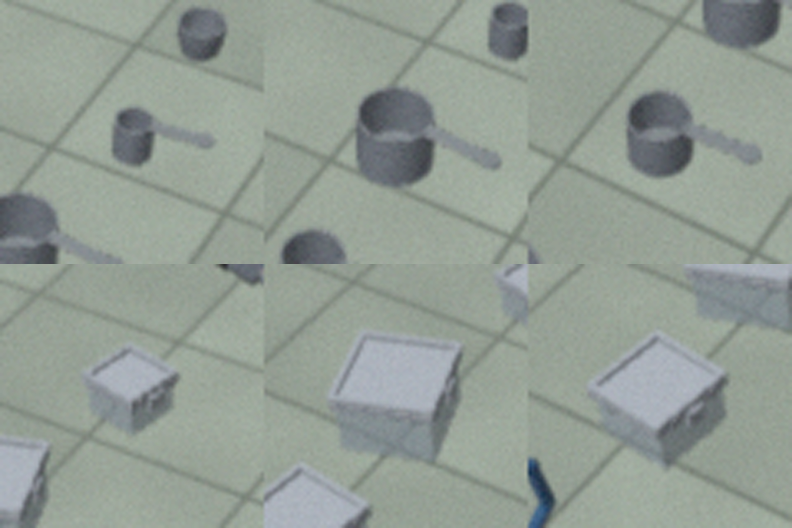

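```bash
python3 - <<'E'
from h import *
c=arm.read_camera("side");K,T=c["mtx"],c["extrinsics"]
for n,p,z in [("s",(363.3,168.8),.036),("l",(329.3,198.9),.05),("m",(304,241.5),.042)]: print(n,ray(p,K,T,z).round(4))
for n,p,z,o in [("s",[(85,377),(133,346),(180,377),(133,406)],.043,(0,264,107)),("l",[(360,333),(463,343),(430,415),(329,401)],.059,(264,219,137)),("m",[(588,384),(658,333),(728,378),(660,432)],.051,(528,191,177))]:
    p=(np.array(p)-[o[0],264])/3.3+o[1:];q=ray(p,K,T,z);print("can",n,q.mean(0).round(4),[np.linalg.norm(q[i]-q[i-1]).round(3) for i in range(4)])
go([.450,-.1465,.12],np.pi/2)
E
```

```text
s [[ 0.4502 -0.1457  0.036 ]]
l [[0.4655 0.0135 0.05  ]]
m [[0.4508 0.1572 0.042 ]]
can s [ 0.6475 -0.1621  0.043 ] [np.float64(0.059), np.float64(0.06), np.float64(0.061), np.float64(0.056)]
can l [0.6746 0.0194 0.059 ] [np.float64(0.084), np.float64(0.086), np.float64(0.088), np.float64(0.082)]
can m [0.6483 0.1747 0.051 ] [np.float64(0.076), np.float64(0.069), np.float64(0.075), np.float64(0.068)]
t 1.7 tcp [ 0.433  -0.1773  0.2313] shift mm [ 17.1 -30.8 111.3] toolyaw 0.002 ydir -1.569 tilt [-0.  0. -1.] gap 0.999
```

Call:
servo_tool(plan=[1, 17, -31, 45, 0, 1, 0, 0, 55, 0, 1, 0, 0, 55, 0, 1, 0, 0, 42, 0, 1, 0, 0, 22, 0])

```text
clock: 2.33
tcp_pos: [0.4488, -0.1461, 0.0101]
ee_rot: [1.0, 0.001, -0.001, -0.0]
contact_force: [-0.0, 0.1, 0.0]
finger_gap: 0.999
finger_force: 0.0
```

Call:
servo_tool(plan=[0.5, 0, 0, 0, 0, 0.3, 0, 0, 0, 0, 0, 0, 0, 0, 0, 0, 0, 0, 0, 0, 0, 0, 0, 0, 0])

```text
clock: 2.95
tcp_pos: [0.4511, -0.1466, 0.0136]
ee_rot: [1.0, -0.0, 0.001, 0.0]
contact_force: [-1.5, -0.9, 7.8]
finger_gap: 0.383
finger_force: 24.9
```

```bash
python3 - <<'E'
from h import *
go([.648,-.165,.17],np.pi/2);wrist("w2")
print(arm.sense()["finger_force"])
E
```

```text
t 2.95 tcp [ 0.4511 -0.1466  0.0136] shift mm [ 197.3   18.5 -155.9] toolyaw -0.0 ydir -1.571 tilt [ 0.002 -0.001 -1.   ] gap 0.383
24.88150455057621
```

View pics/w2.png

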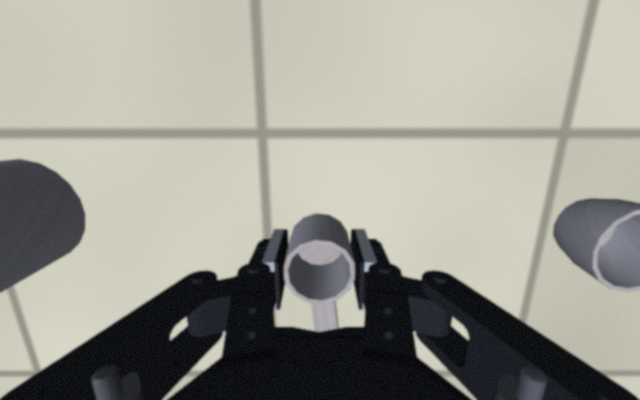

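Small cup is held between the pads: rim centre at (319,268), handle between the fingers towards the gripper. Now lift and move part of the way to the small canister.

Call:
servo_tool(plan=[0, 0, 0, -20, 0, 0, 0, 0, -45, 0, 0, 0, 0, -55, 0, 0, 20, 0, -45, 0, 0, 50, 5, 0, 0])

```text
clock: 3.62
tcp_pos: [0.5219, -0.1522, 0.1826]
ee_rot: [1.0, -0.001, 0.004, 0.001]
contact_force: [1.1, -0.3, -0.4]
finger_gap: 0.383
finger_force: 25.2
```

```bash
python3 - <<'E'
from h import *
print(wpx("w2",(319,268),.036)); go([.648,-.165,.15],np.pi/2);wrist("w3");s=arm.sense();print(s["contact_force"],s["finger_force"],s["finger_gap"])
E
```

```text
[[ 0.45167694 -0.14597403  0.036     ]]
t 3.62 tcp [ 0.5219 -0.1522  0.1826] shift mm [125.8  12.5  33.6] toolyaw -0.001 ydir -1.572 tilt [ 0.008 -0.003 -1.   ] gap 0.383
[ 8.78236215 -1.0657433  -0.18993736] 25.219371216371655 0.385458264243076
```

View pics/w3.png

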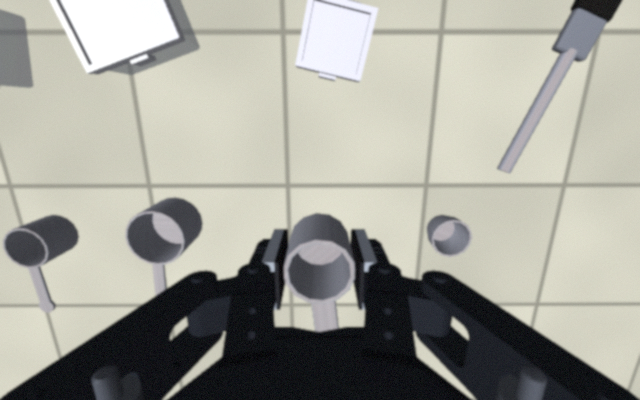

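```bash
python3 - <<'E'
from h import *
q=wpx("w3",[(378,11),(296,67),(360,80),(337,39)],.043);print(q.round(4),q[:2].mean(0),np.linalg.norm(q[0]-q[2]))
go([.651,-.1625,.12],np.pi/2)
E
```

```text
[[ 0.6738 -0.2024  0.043 ]
 [ 0.6295 -0.1315  0.043 ]
 [ 0.6186 -0.1891  0.043 ]
 [ 0.6521 -0.1678  0.043 ]] [ 0.65163963 -0.16699047  0.043     ] 0.05680308533398803
t 3.67 tcp [ 0.5287 -0.1519  0.1812] shift mm [121.6  10.5  62.6] toolyaw 0.0 ydir -1.57 tilt [ 0.012 -0.002 -1.   ] gap 0.385
```

Call:
servo_tool(plan=[0, 50, 5, 0, 0, 0, 50, 5, 20, 0, 0, 25, 4, 25, 0, 0, 5, 0, 25, 0, 0, 0, 0, 0, 0])

```text
clock: 4.3
tcp_pos: [0.6484, -0.1648, 0.1052]
ee_rot: [1.0, 0.0, -0.002, -0.0]
contact_force: [-0.9, 0.2, -0.2]
finger_gap: 0.385
finger_force: 25.2
```

```bash
python3 - <<'E'
from h import *
import time
arm.read_camera("top")
c=wrist("w4");go([.65,-.165,.057],np.pi/2)
a=c["color"]
o=np.hstack([a[150:400,200:440]]);cv2.imwrite("pics/w4c.png",cv2.resize(np.clip(o[:,:,::-1]*1.3,0,255).astype(np.uint8),None,fx=2.4,fy=2.4))
s=arm.sense();print(s["contact_force"],s["finger_force"])
E
```

```text
t 4.4 tcp [ 0.6498 -0.1653  0.108 ] shift mm [ 0.2 -0.3 51. ] toolyaw -0.0 ydir -1.571 tilt [ 0. -0. -1.] gap 0.386
[-0.67496386  0.18140052 -0.56936723] 25.21932472474873
```

View pics/w4c.png

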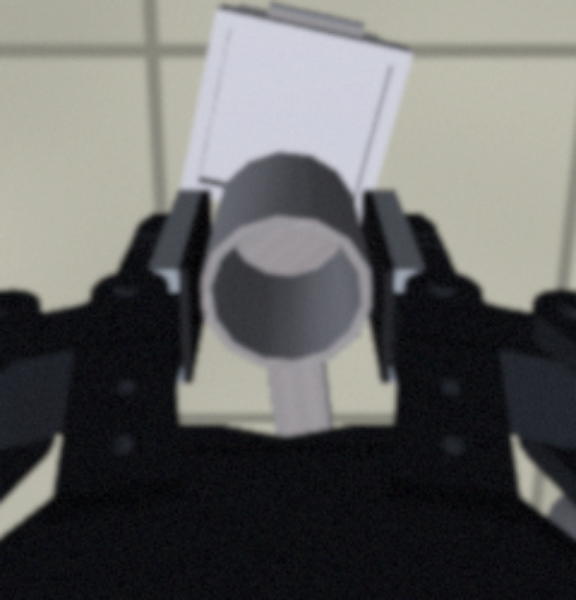

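```bash
python3 - <<'E'
from h import *
f=lambda p:np.array(p)/2.4+[200,150]
q=wpx("w4",f([(221,10),(412,52)]),.043);e=q[1]-q[0];print(q.round(4),np.linalg.norm(e))
e/=np.linalg.norm(e);n=np.array([e[1],-e[0],0]);n*=-np.sign(n[0]);print("centre",q.mean(0)+.03*n)
r=wpx("w4",f([(200,181)]),.038);print("inner near-left recess corner",r, "centre from it", r+.025*(-n)+.025*e)
E
```

```text
[[ 0.6891 -0.1455  0.043 ]
 [ 0.6765 -0.2022  0.043 ]] 0.05806624815631884
centre [ 0.65348623 -0.16736717  0.043     ]
inner near-left recess corner [[ 0.63294393 -0.13688747  0.038     ]] centre from it [[ 0.65195048 -0.1666994   0.038     ]]
```

Call:
servo_tool(plan=[0, 2.5, 2, 20, 0, 0, 0, 0, 16, 0, 0, 0, 0, 10, 0, 0, 0, 0, 4, 0, 0, 0, 0, 2, 0])

```text
clock: 5.03
tcp_pos: [0.6527, -0.1672, 0.0551]
ee_rot: [1.0, -0.0, 0.0, -0.0]
contact_force: [0.1, 0.9, -0.5]
finger_gap: 0.381
finger_force: 25.2
```

Call:
servo_tool(plan=[0, 0, 0, 1, 0, 0, 0, 0, 1, 0, 0, 0, 0, 1, 0, 0, 0, 0, 0, 0, 0, 0, 0, 0, 0])

```text
clock: 5.65
tcp_pos: [0.6526, -0.1673, 0.0524]
ee_rot: [1.0, -0.0, 0.0, 0.0]
contact_force: [-0.7, -0.3, 0.6]
finger_gap: 0.382
finger_force: 25.2
```

Call:
servo_tool(plan=[0, 0, 0, 0.5, 0, 0, 0, 0, 0.5, 0, 0, 0, 0, 0, 0, 0, 0, 0, 0, 0, 0, 0, 0, 0, 0])

```text
clock: 6.28
tcp_pos: [0.6527, -0.1673, 0.0518]
ee_rot: [1.0, -0.0, 0.0, 0.0]
contact_force: [-1.9, 1.2, 5.2]
finger_gap: 0.384
finger_force: 25.7
```

Call:
servo_tool(plan=[0.45, 0, 0, 0, 0, 0.6, 0, 0, 0, 0, 0.8, 0, 0, 0, 0, 0.8, 0, 0, -10, 0, 0.8, 0, 0, -30, 0])

```text
clock: 6.9
tcp_pos: [0.6514, -0.167, 0.0906]
ee_rot: [1.0, -0.0, -0.002, -0.0]
contact_force: [0.7, -0.1, -0.0]
finger_gap: 0.799
finger_force: 0.0
```

Call:
servo_tool(plan=[1, 0, 0, -50, 0, 1, -20, 0, -40, 0, 1, -45, -40, 0, 0, 1, -45, -40, 0, 0, 1, -30, -50, 0, 0])

```text
clock: 7.52
tcp_pos: [0.5108, -0.037, 0.1821]
ee_rot: [1.0, -0.001, 0.0, 0.0]
contact_force: [1.7, 1.0, 0.3]
finger_gap: 0.999
finger_force: 0.0
```

```bash
python3 - <<'E'
from h import *
c=arm.read_camera("side");cv2.imwrite("pics/s1.png",np.clip(cv2.resize(c["color"][100:250,200:400,::-1],None,fx=3.5,fy=3.5)*1.4,0,255).astype(np.uint8))
go([.4515,.157,.016],np.pi/2)
E
```

```text
t 7.58 tcp [ 0.5072 -0.0289  0.1819] shift mm [ -54.1 -185.9  166.5] toolyaw 0.007 ydir -1.564 tilt [-0.003  0.003 -1.   ] gap 1.003
```

View pics/s1.png

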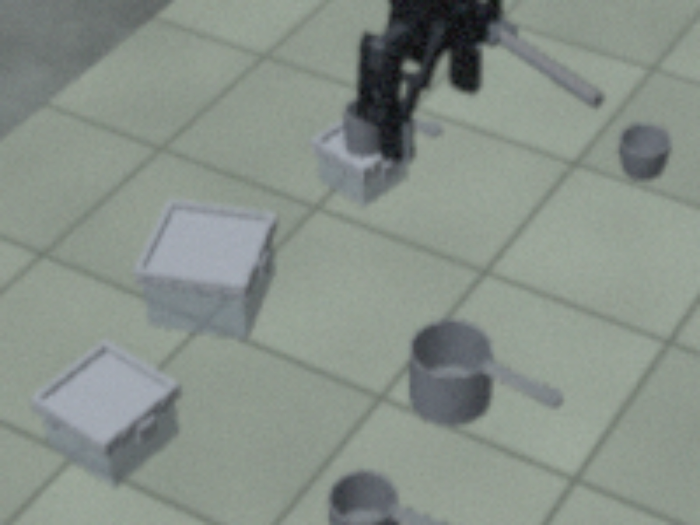

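Small cup stands in its lid at about (360,128) in the crop, partly hidden by the finger. I'll verify it later. Next is the medium cup.

Call:
servo_tool(plan=[1, -16, -50, 0, 0, 1, -16, -50, 0, 0, 1, -16, -50, 0, 0, 1, -13, -44, 0, 0, 1, 0, 0, 20, 0])

```text
clock: 8.2
tcp_pos: [0.4521, 0.1616, 0.1633]
ee_rot: [1.0, 0.003, 0.002, -0.002]
contact_force: [0.8, -0.8, -0.2]
finger_gap: 1.003
finger_force: 0.0
```

Call:
servo_tool(plan=[1, 0, 0, 50, 0, 1, 0, 0, 50, 0, 1, 0, 0, 32, 0, 1, 0, 0, 14, 0, 1, 0, 0, 0, 0])

```text
clock: 8.82
tcp_pos: [0.4518, 0.1568, 0.0153]
ee_rot: [1.0, -0.0, -0.0, 0.0]
contact_force: [0.8, -0.7, -0.1]
finger_gap: 0.999
finger_force: 0.0
```

```bash
python3 - <<'E'
from h import *
go([.4515,.157,.016],np.pi/2);wrist("w5")
E
```

```text
t 8.82 tcp [0.4518 0.1568 0.0153] shift mm [-0.3 -0.2 -0.7] toolyaw -0.0 ydir -1.571 tilt [-0. -0. -1.] gap 0.999
```

View pics/w5.png

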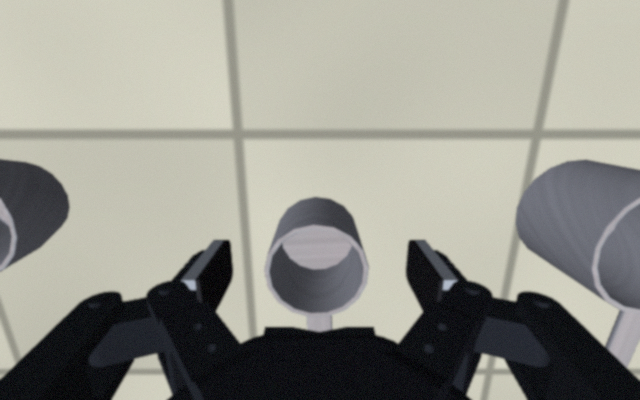

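Medium cup sits centred between the open fingers, rim centre at (316,270). Closing and lifting.

Call:
servo_tool(plan=[0.6, 0, 0, 0, 0, 0.45, 0, 0, 0, 0, 0, 0, 0, 0, 0, 0, 0, 0, 0, 0, 0, 0, 0, 0, 0])

```text
clock: 9.5
tcp_pos: [0.4524, 0.157, 0.0165]
ee_rot: [1.0, -0.0, 0.001, -0.0]
contact_force: [-1.7, -0.3, 8.8]
finger_gap: 0.545
finger_force: 24.5
```

Call:
servo_tool(plan=[0, 0, 0, -10, 0, 0, 0, 0, -35, 0, 0, 0, 0, -50, 0, 0, 10, 0, -50, 0, 0, 40, -3, -20, 0])

```text
clock: 10.12
tcp_pos: [0.5018, 0.1603, 0.1843]
ee_rot: [1.0, 0.001, 0.002, -0.0]
contact_force: [0.2, 0.8, -1.3]
finger_gap: 0.554
finger_force: 26.2
```

Call:
servo_tool(plan=[0, 20, -2, 0, 0, 0, 0, 0, 0, 0, 0, 0, 0, 0, 0, 0, 0, 0, 0, 0, 0, 0, 0, 0, 0])

```text
clock: 10.75
tcp_pos: [0.521, 0.1617, 0.1802]
ee_rot: [1.0, 0.0, -0.0, 0.0]
contact_force: [-0.1, 0.1, -1.3]
finger_gap: 0.551
finger_force: 26.1
```

```bash
cat >> h.py <<'E'
def lids(name):
    "bright lid blobs in a wrist picture -> min-area boxes"
    a=wrist(name)["color"];g=a.min(2);print("max",g.max(),np.percentile(g,[50,90,99]))
    f=np.load(f"pics/{name}.npz")
    b=a[:,:,2].astype(int)-a[:,:,0]
    m=((b>2)&(g>150)).astype(np.uint8);m=cv2.morphologyEx(m,cv2.MORPH_CLOSE,np.ones((7,7)));m=cv2.morphologyEx(m,cv2.MORPH_OPEN,np.ones((7,7)))
    for c in cv2.findContours(m,0,2)[0]:
        if cv2.contourArea(c)>1500:
            for z in (.043,.051,.059):
                w=ray(c[:,0],f["K"],f["W"],z)[:,:2]*1000;r=cv2.minAreaRect(w.astype(np.float32));print(cv2.boundingRect(c),z,np.round(r[0],1),np.round(r[1],1),round(r[2],1))
E
python3 - <<'E'
from h import *
go([.652,.171,.107],np.pi/2);lids("w6")
a=cv2.imread("pics/w6.png");print(a[60:140:20,250:400:15].tolist())
E
```

```text
t 10.75 tcp [0.521  0.1617 0.1802] shift mm [131.1  -9.3  73.1] toolyaw 0.0 ydir -1.571 tilt [-0.001 -0.    -1.   ] gap 0.551
max 171 [129. 139. 167.]
(449, 0, 116, 67) 0.043 [653.3   3.1] [ 51.  101.6] 0.0
(449, 0, 116, 67) 0.051 [651.6   7.7] [49.5 98.7] 0.0
(449, 0, 116, 67) 0.059 [649.8  12.3] [48.1 95.8] 0.0
(260, 0, 94, 83) 0.043 [646.6 174.3] [64.2 80.9] 0.0
(260, 0, 94, 83) 0.051 [645.  173.9] [62.4 78.5] 0.0
(260, 0, 94, 83) 0.059 [643.5 173.6] [60.6 76.2] 0.0
[[[207, 225, 226], [228, 214, 213], [255, 252, 252], [255, 252, 252], [255, 250, 250], [255, 249, 247], [255, 243, 241], [190, 207, 207], [192, 207, 208], [192, 208, 208]], [[210, 226, 228], [208, 223, 226], [169, 184, 186], [250, 237, 235], [225, 213, 213], [255, 249, 247], [255, 249, 249], [192, 208, 208], [192, 208, 210], [193, 208, 210]], [[207, 225, 225], [202, 222, 223], [178, 193, 193], [189, 204, 207], [190, 207, 207], [190, 207, 208], [192, 210, 210], [195, 211, 211], [193, 208, 210], [193, 210, 210]], [[207, 223, 225], [202, 219, 220], [189, 204, 205], [192, 207, 208], [193, 207, 208], [193, 208, 211], [192, 210, 211], [193, 211, 213], [193, 208, 210], [193, 210, 211]]]
```

Call:
servo_tool(plan=[0, 40, -4, 0, 0, 0, 10, 0, 0, 0, 0, 0, 0, 0, 0, 0, 0, 0, 0, 0, 0, 0, 0, 0, 0])

```text
clock: 11.42
tcp_pos: [0.5708, 0.1658, 0.1803]
ee_rot: [1.0, 0.0, -0.0, 0.0]
contact_force: [-0.8, -0.2, -1.5]
finger_gap: 0.546
finger_force: 26.1
```

```bash
python3 - <<'E'
from h import *
lids("w7");go([.652,.171,.107],np.pi/2)
E
```

```text
max 170 [129. 140. 166.]
(267, 46, 91, 96) 0.043 [651.9 174. ] [74.7 76.6] 82.6
(267, 46, 91, 96) 0.051 [651.7 173.8] [72.6 74.4] 82.6
(267, 46, 91, 96) 0.059 [651.4 173.5] [70.5 72.3] 82.6
(439, 0, 117, 129) 0.043 [679.9   8.3] [93.9 90.4] 18.5
(439, 0, 117, 129) 0.051 [678.8  12.9] [91.2 87.8] 18.5
(439, 0, 117, 129) 0.059 [677.8  17.4] [88.5 85.2] 18.5
t 11.47 tcp [0.571  0.1658 0.1804] shift mm [81.  -5.2 73.4] toolyaw 0.0 ydir -1.571 tilt [-0. -0. -1.] gap 0.547
```

Call:
servo_tool(plan=[0, 40, -4, 20, 0, 0, 35, -3, 30, 0, 0, 5.5, 0, 30, 0, 0, 0, 0, 20, 0, 0, 0, 0, 8, 0])

```text
clock: 12.1
tcp_pos: [0.6508, 0.1726, 0.0711]
ee_rot: [1.0, 0.0, -0.001, 0.0]
contact_force: [0.1, -0.1, -1.3]
finger_gap: 0.549
finger_force: 26.1
```

Call:
servo_tool(plan=[0, 0, 0, 4, 0, 0, 0, 0, 2, 0, 0, 0, 0, 1, 0, 0, 0, 0, 1, 0, 0, 0, 0, 0, 0])

```text
clock: 12.72
tcp_pos: [0.6522, 0.1727, 0.0645]
ee_rot: [1.0, -0.0, 0.0, -0.0]
contact_force: [0.5, -0.0, -0.7]
finger_gap: 0.547
finger_force: 26.1
```

Call:
servo_tool(plan=[0, 0, 0, 1, 0, 0, 0, 0, 0.5, 0, 0, 0, 0, 0.5, 0, 0, 0, 0, 0, 0, 0, 0, 0, 0, 0])

```text
clock: 13.35
tcp_pos: [0.6521, 0.1727, 0.0626]
ee_rot: [1.0, -0.0, 0.0, 0.0]
contact_force: [-3.2, -0.8, 4.3]
finger_gap: 0.547
finger_force: 26.5
```

Call:
servo_tool(plan=[0.62, 0, 0, 0, 0, 0.75, 0, 0, 0, 0, 0.9, 0, 0, 0, 0, 0.9, 0, 0, -10, 0, 0.9, 0, 0, -30, 0])

```text
clock: 13.98
tcp_pos: [0.6511, 0.1723, 0.1016]
ee_rot: [1.0, -0.0, -0.002, 0.0]
contact_force: [0.4, -0.7, 0.7]
finger_gap: 0.899
finger_force: 0.0
```

Call:
servo_tool(plan=[1, 0, 0, -50, 0, 1, -20, 0, -40, 0, 1, -40, 40, 0, 0, 1, -40, 40, 0, 0, 1, -40, 40, 0, 0])

```text
clock: 14.6
tcp_pos: [0.5111, 0.0516, 0.1932]
ee_rot: [1.0, -0.0, 0.001, 0.0]
contact_force: [0.9, -1.1, -0.3]
finger_gap: 1.004
finger_force: 0.0
```

Call:
servo_tool(plan=[1, -46, 39, 20, 0, 1, 0, 0, 45, 0, 1, 0, 0, 20, 0, 1, 0, 0, 0, 0, 1, 0, 0, 0, 0])

```text
clock: 15.22
tcp_pos: [0.4678, 0.0147, 0.1088]
ee_rot: [1.0, 0.0, 0.001, -0.0]
contact_force: [0.5, 0.3, 0.9]
finger_gap: 0.999
finger_force: 0.0
```

```bash
python3 - <<'E'
from h import *
go([.466,.0135,.02],np.pi/2);wrist("w8")
c=arm.read_camera("side")["color"][100:260,180:400,::-1]
t=arm.read_camera("top")["color"][100:180,230:400,::-1]
w=cv2.imread("pics/w8.png")
o=np.vstack([np.hstack([cv2.resize(c,(440,320)),cv2.resize(w,(352,220)).copy() if 0 else cv2.resize(w,(352,320))]),cv2.resize(t,(792,270))])
cv2.imwrite("pics/mix.png",np.clip(o*1.3,0,255).astype(np.uint8))
E
```

```text
t 15.22 tcp [0.4678 0.0147 0.1088] shift mm [-2.   1.2 88.8] toolyaw 0.0 ydir -1.571 tilt [ 0.002  0.    -1.   ] gap 0.999
```

View pics/mix.png

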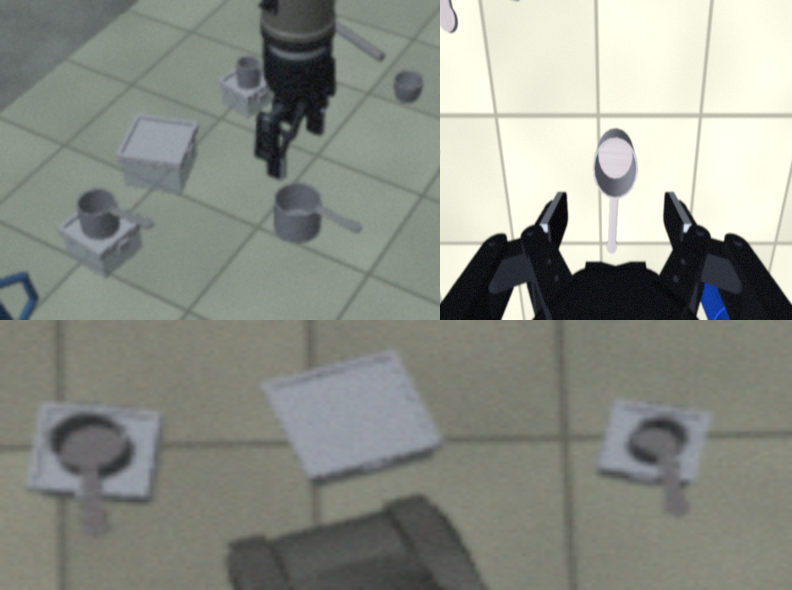

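Both cups sit centred in their lids in the top view: medium at (92,450), small at (658,440). Large cup is straight below the gripper, rim at about (318,202) in the wrist image.

```bash
python3 - <<'E'
from h import *
print(wpx("w8",[(318,202)],.05)); go([.467,.0135,.022],np.pi/2)
E
```

```text
[[0.47416146 0.01606457 0.05      ]]
t 15.38 tcp [0.4678 0.0146 0.1087] shift mm [-1.   1.1 86.7] toolyaw -0.0 ydir -1.571 tilt [ 0.002  0.    -1.   ] gap 1.004
```

Call:
servo_tool(plan=[1, 0, 1, 40, 0, 1, 0, 0, 30, 0, 1, 0, 0, 14, 0, 1, 0, 0, 4, 0, 1, 0, 0, 0, 0])

```text
clock: 16.0
tcp_pos: [0.4675, 0.0135, 0.0202]
ee_rot: [1.0, -0.0, 0.001, -0.0]
contact_force: [-1.4, -0.0, 0.0]
finger_gap: 1.004
finger_force: 0.0
```

Call:
servo_tool(plan=[0.8, 0, 0, 0, 0, 0.6, 0, 0, 0, 0, 0, 0, 0, 0, 0, 0, 0, 0, 0, 0, 0, 0, 0, 0, 0])

```text
clock: 16.62
tcp_pos: [0.4677, 0.0136, 0.0207]
ee_rot: [1.0, -0.0, 0.001, -0.0]
contact_force: [-1.6, 0.1, 7.1]
finger_gap: 0.701
finger_force: 25.4
```

```bash
python3 - <<'E'
from h import *
go([.677,.0165,.18],np.pi/2);wrist("w9")
E
```

```text
t 16.62 tcp [0.4677 0.0136 0.0207] shift mm [ 209.6   -3.  -158.9] toolyaw -0.0 ydir -1.571 tilt [ 0.002  0.    -1.   ] gap 0.701
```

View pics/w9.png

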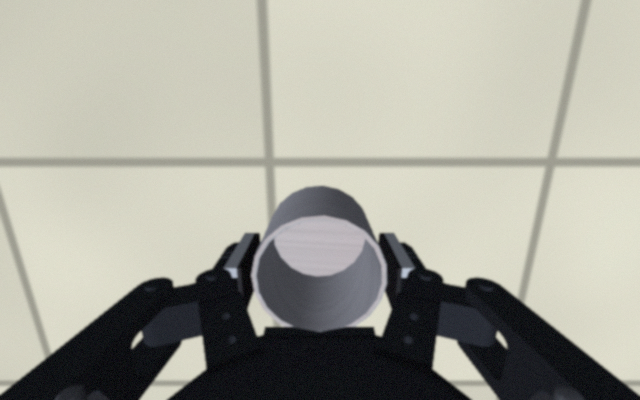

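Large cup is gripped, rim centre at (319,273).

Call:
servo_tool(plan=[0, 0, 0, -10, 0, 0, 0, 0, -35, 0, 0, 0, 0, -50, 0, 0, 10, 0, -50, 0, 0, 40, 0, -20, 0])

```text
clock: 17.3
tcp_pos: [0.517, 0.0133, 0.1885]
ee_rot: [1.0, -0.0, 0.002, 0.0]
contact_force: [1.3, 0.6, -0.9]
finger_gap: 0.705
finger_force: 27.9
```

Call:
servo_tool(plan=[0, 40, -1, 0, 0, 0, 30, -1, 0, 0, 0, 10, -1, 0, 0, 0, 0, 0, 0, 0, 0, 0, 0, 0, 0])

```text
clock: 17.92
tcp_pos: [0.5956, 0.0163, 0.1846]
ee_rot: [1.0, 0.0, -0.001, 0.0]
contact_force: [-0.4, 0.4, -1.1]
finger_gap: 0.701
finger_force: 27.9
```

```bash
python3 - <<'E'
from h import *
print(wpx("w9",[(319,273)],.05));go([.677,.0165,.075],np.pi/2);lids("w10")
E
```

```text
[[0.46984464 0.01415451 0.05      ]]
t 17.93 tcp [0.5956 0.0163 0.1846] shift mm [ 81.6  -0.2 109.5] toolyaw 0.0 ydir -1.571 tilt [-0.001 -0.    -1.   ] gap 0.701
max 183 [130. 140. 169.]
(475, 84, 79, 73) 0.043 [ 652.7 -165.8] [58.3 62.5] 77.0
(475, 84, 79, 73) 0.051 [ 653.1 -160.7] [56.7 60.8] 77.0
(475, 84, 79, 73) 0.059 [ 653.5 -155.5] [55. 59.] 77.0
(107, 79, 81, 88) 0.043 [651.8 178.2] [73.  76.1] 82.9
(107, 79, 81, 88) 0.051 [652.2 173.7] [70.9 73.9] 82.9
(107, 79, 81, 88) 0.059 [652.6 169.1] [68.9 71.8] 82.9
(256, 28, 122, 128) 0.043 [677.1  17.2] [92.8 90.9] 18.5
(256, 28, 122, 128) 0.051 [676.8  17.2] [90.2 88.3] 18.5
(256, 28, 122, 128) 0.059 [676.5  17.2] [87.6 85.8] 18.5
```

Call:
servo_tool(plan=[0, 40, 0, 15, 0, 0, 35, -0.5, 30, 0, 0, 5, 0, 30, 0, 0, 0, 0, 18, 0, 0, 0, 0, 8, 0])

```text
clock: 18.6
tcp_pos: [0.6756, 0.0167, 0.0828]
ee_rot: [1.0, 0.0, -0.001, 0.0]
contact_force: [-0.2, -0.5, -0.7]
finger_gap: 0.704
finger_force: 27.9
```

Call:
servo_tool(plan=[0, 0, 0, 3, 0, 0, 0, 0, 2, 0, 0, 0, 0, 1, 0, 0, 0, 0, 0.5, 0, 0, 0, 0, 0, 0])

```text
clock: 19.23
tcp_pos: [0.677, 0.0168, 0.0774]
ee_rot: [1.0, -0.0, 0.0, 0.0]
contact_force: [-0.6, -0.3, -1.4]
finger_gap: 0.702
finger_force: 27.9
```

Call:
servo_tool(plan=[0, 0, 0, 1, 0, 0, 0, 0, 0.5, 0, 0, 0, 0, 0.5, 0, 0, 0, 0, 0, 0, 0, 0, 0, 0, 0])

```text
clock: 19.85
tcp_pos: [0.6769, 0.0168, 0.0751]
ee_rot: [1.0, -0.0, 0.0, -0.0]
contact_force: [0.3, -0.8, -2.0]
finger_gap: 0.707
finger_force: 27.9
```

Call:
servo_tool(plan=[0, -1, 0, 0.5, 0, 0, 0, 0, 0.4, 0, 0, 0, 0, 0, 0, 0, 0, 0, 0, 0, 0, 0, 0, 0, 0])

```text
clock: 20.48
tcp_pos: [0.6764, 0.0168, 0.0749]
ee_rot: [1.0, -0.0, 0.001, -0.0]
contact_force: [0.1, -1.3, 5.7]
finger_gap: 0.7
finger_force: 28.3
```

Contact is at 5.7 N at the expected height. I'll release, lift and retreat.

Call:
servo_tool(plan=[0.78, 0, 0, 0, 0, 0.9, 0, 0, 0, 0, 1, 0, 0, 0, 0, 1, 0, 0, -10, 0, 1, 0, 0, -30, 0])

```text
clock: 21.1
tcp_pos: [0.6746, 0.0167, 0.1135]
ee_rot: [1.0, -0.0, -0.002, 0.0]
contact_force: [1.3, 0.1, -0.1]
finger_gap: 1.0
finger_force: 0.0
```

Call:
servo_tool(plan=[1, 0, 0, -50, 0, 1, 0, 0, -40, 0, 1, -50, 0, -20, 0, 1, -60, 0, 0, 0, 1, -60, 0, 0, 0])

```text
clock: 21.72
tcp_pos: [0.5044, 0.017, 0.2252]
ee_rot: [1.0, -0.0, 0.001, 0.0]
contact_force: [0.1, -0.4, 0.1]
finger_gap: 1.005
finger_force: 0.0
```

Call:
servo_tool(plan=[1, -20, 0, 0, 0, 1, 0, 0, 0, 0, 1, 0, 0, 0, 0, 1, 0, 0, 0, 0, 1, 0, 0, 0, 0])

```text
clock: 22.35
tcp_pos: [0.4865, 0.017, 0.2241]
ee_rot: [1.0, -0.0, -0.0, -0.0]
contact_force: [0.3, 0.4, 0.5]
finger_gap: 1.002
finger_force: 0.0
```

```bash
python3 - <<'E'
from h import *
c=arm.read_camera("side")["color"][100:260,180:400,::-1]
t=arm.read_camera("top")["color"][90:180,220:410,::-1]
wrist("w11");w=cv2.imread("pics/w11.png")
o=np.vstack([np.hstack([cv2.resize(c,(440,320)),cv2.resize(w,(352,320))]),cv2.resize(t,(792,270))])
cv2.imwrite("pics/mix2.png",np.clip(o*1.3,0,255).astype(np.uint8))
E
```

```text
(no output)
```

View pics/mix2.png

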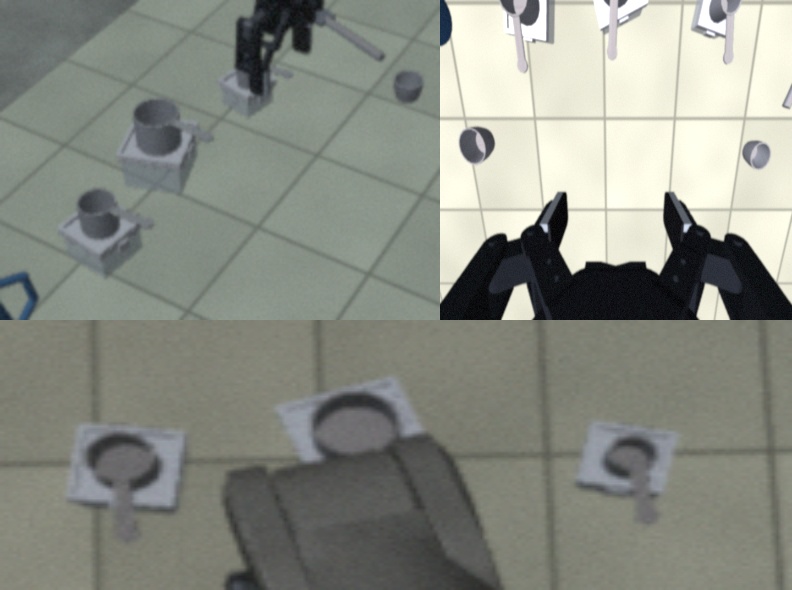

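All three cups stand level in their own lids: medium (123,460), large (355,425) and small (630,457) in the top view. The bowls haven't moved and the arm is clear of everything. Handing in.

```bash
python3 -c "
from workcell import arm
print(arm.finish_job())"
```

```text
the job is handed in; nothing more can be done
None
```

The small, medium and large steel cups each stand upright in the lid of their own canister, placed in that order and handed in at about 22.5 s of the 83 s, with no sign in the final pictures of a canister or anything else having shifted.

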